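Set up the heel case and clear the offcuts

ROBOT

A 6-joint arm with a two-finger parallel gripper is mounted at the origin on the work surface. World frame = base frame: x ahead of the robot, y to its left, z up, the work surface at z = 0. Lengths are in m, angles in rad, forces in N, time in s.
With the tool pointing down it reaches from about 0.2 to 0.875 m from the base axis. Payload 3.4 kg.
Tool frame: the origin (TCP) lies midway between the tips of the shut fingers; the grasp point (between the pads) lies 19 mm behind it (env.grip_point_offset is the distance from the TCP to the grasp point, in m); z points along the fingers, y is the line along which they close (so a half turn about z gives the same grasp; the last joint's range is limited). The gripper opens to 94 mm and grips with 3 to 60 N. Pads are 16 mm wide; open, the fingers measure 119 mm over their backs; the gripper's body (75 mm by 177 mm) begins 78 mm behind the grasp point.
Start: joints at [-1.3, 0.276, 1.505, -0, 1.361, -0.121], TCP at [0.22, -0.531, 0.205] pointing down, gripper open.
Joint ranges: [-2.89, 2.89], [-0.75, 2.08], [0.22, 2.7], [-1.18, 4.32], [0.11, 2.71], [-2.7, 2.7]. Speed limits (rad/s): [2.57, 2.57, 3.14, 3.14, 3.14, 3.14].

INTERFACE

Orientations are given as a rotation vector (axis times angle).
In Python, from rig import status, imaging, env gives the robot as it stands.
- The arm moves only by the shell command python3 -m pendant 'ROWS' [FORCE]. ROWS is JSON, a list that holds one entry, the list of rows, each a list of 7 numbers: the shift along the tool's x, y, z in cm, then the turn, a rotation vector about the tool's x, y, z in degrees, then the closure, from 0 (fully open) to 1 (shut). In form: [[[tx, ty, tz, ax, ay, az, gripper], ...]]. A call has 1 to 20 rows; each row is the pose to reach, as a shift and turn from the pose commanded when the call began, along the tool's axes at that moment; what a row does not reach only later rows make up. A row lasts 1/8 s, in which the tool goes at most 62.5 mm and 10.7 degrees, less where a joint would pass 70% of its speed; a pose out of reach is approached as far as the arm can. A call with a gripper value outside its range is refused whole. The fingers move at their own pace and stop on an object; FORCE is the grip in N (left out, the last holds). Time passes only in rows, so rows that repeat a pose let the fingers close. It gives the time, the measured TCP pose, the force, the opening and the grip force at its end, in the units of the state.
- status.state(): the state, without advancing time (a new reading comes with each control period).
- imaging.camera(name): name is "side" or "top" or "wrist"; returns a dict with "color" (384x512x3 uint8, red, green, blue), "vfov" (degrees; the focal length in pixels is half the picture's height over the tangent of half this angle, whatever the lens; pixels are square), "cx", "cy" (the principal point, pixels), "k1" (the pictures are not rectified: a ray, as slopes to the right and down, at radius r is drawn at 1 + k1 r^2 times it, then the intrinsics apply), "position" and "rotation" of the camera in the world; the wrist camera has in their place "tool_from_camera" (4x4, takes a point from camera to tool coordinates, whose origin is the TCP and whose axes are the flange's). Camera axes: x right, y down, z forward; pixel columns grow to the right and rows downward; lengths in m; the calibration is good to about 2 mm. A picture is of the moment at which its call begins: read the wrist's pose just before it. There is no depth.
- env.hand_in(): hands the job in; it is judged then, once.
The state is a dict: "t": time; "q": joint angles; "qd": joint speeds; "joint_efforts": joint torques, N m; "tcp_pos": TCP position; "tcp_rot": TCP orientation; "wrist_force": force on the tool from outside, world axes, zero at the start; "torque": the same for the moment, N m; "grip_width": finger opening in m; "grip_force": force on a finger pad.
Only numpy, scipy, OpenCV 4.12 (cv2) and the standard library are available. Lean on these libraries where they do the work, as an engineer would, in place of code of your own. Each camera call takes 0.05 s, during which the arm holds its last target. There are 200 camera calls.

TASK

Get the mender's shelf ready for fitting heels: lift the lid of the wooden case by its tab right back until it rests on its stop and leave it open, and lay each of the two black heel blocks flat in a pocket of its own in the case, hollow face down (tread with the brass nail seats up). Put every pale wood offcut lying on the shelf into the grey scrap bin, and leave the mender's other things where they are.

Things in the scene. Friction and masses are not known exactly. Their poses are not given: they have to be found in the camera images.
- lid (a joint): lid of the findings case, hinged along its far upper edge: 0 shut, 1.9 rad lying back on its stop. It is loose (220 g): below about 1.5 rad it falls shut, past about 1.65 rad it falls back onto the stop by itself
- lid_tab (a point): middle of the dark steel tab jutting 42 mm out level from the middle of the lid's front edge, toward the robot; 24 mm wide (y), 12 mm thick. This point is 26 mm out from the lid's edge, 176 mm from the hinge line, 65 mm above the shelf when shut. It turns with the lid: x along the lid from tab to hinge, y along the hinge
- lid_hinge (a point): middle of the lid's hinge line, 60 mm above the shelf; the hinge line runs along the case's y axis
- case: wooden findings case fixed on the shelf, 150 mm deep (its x, away from the robot), 250 mm wide (its y), 60 mm high without the lid (8 mm); walls 6 mm; inside is a cork tray with two shallow pockets side by side. Origin: centre of its underside
- pocket_left (a point): centre of the floor of the left pocket, 10 mm above the shelf and 60 mm from the case's middle along +y: 72 mm (case x) by 70 mm (case y), 8 mm deep below the tray's top, which is 18 mm above the shelf. Axes as the case's
- pocket_right (a point): the same for the right pocket, 60 mm from the case's middle along -y
- bin: grey plastic scrap bin fixed on the shelf, open on top, 140 mm (own x) by 160 mm (own y), 80 mm high, walls 5 mm. Origin: centre of its underside
- heel_a: black heel block, D-shaped: 60 mm wide, 62 long (straight to half-round end), 24 thick, 80 g. Starts standing on its straight end; topples if its top is pushed. One big face: flat tread, five brass nail seats; the other: hollow, 6 deep, ribbed. Origin: its middle. x out of the tread, y across the width, z to the half-round end; sides parallel up to mid-length
- heel_b: black heel block, D-shaped: 60 mm wide, 62 long (straight to half-round end), 24 thick, 80 g. Starts standing on its straight end; topples if its top is pushed. One big face: flat tread, five brass nail seats; the other: hollow, 6 deep, ribbed. Origin: its middle. x out of the tread, y across the width, z to the half-round end; sides parallel up to mid-length
- off_a: offcut of heel wood, pale stepped chunk about 36 to 42 mm long (own x) by 26 mm wide (own y) by 22 mm high (own z; the step, on the -x side, is up), 25 g. Origin: its middle, 11 mm above the shelf as it lies. May be absent
- off_b: offcut of heel wood, pale stepped chunk about 36 to 42 mm long (own x) by 26 mm wide (own y) by 22 mm high (own z; the step, on the -x side, is up), 25 g. Origin: its middle, 11 mm above the shelf as it lies. May be absent
- off_c: offcut of heel wood, pale stepped chunk about 36 to 42 mm long (own x) by 26 mm wide (own y) by 22 mm high (own z; the step, on the -x side, is up), 25 g. Origin: its middle, 11 mm above the shelf as it lies. May be absent
- off_d: offcut of heel wood, pale stepped chunk about 36 to 42 mm long (own x) by 26 mm wide (own y) by 22 mm high (own z; the step, on the -x side, is up), 25 g. Origin: its middle, 11 mm above the shelf as it lies. May be absent
- polish_tin: bystander: round brass shoe polish tin, 72 mm across, 24 mm high. Origin: centre of the underside
- nail_tub: bystander: red plastic tub of heel nails, 90 mm across, 55 mm high. Origin: centre of the underside
- sandal_sole: bystander: black rubber sandal sole lying flat, 276 mm long (own x), 92 mm wide, 12 mm thick. Origin: about its middle, underside
- burnish_stick: bystander: dark wooden burnishing stick, 185 mm long (own x), 22 mm wide, 18 mm high. Origin: about its middle, underside
- anvil_head: bystander: chrome cobbler's anvil head on a foot, 120 mm long (own x), 60 mm wide, 84 mm high, 1.4 kg. Origin: centre of the foot's underside
- glue_jar: bystander: amber jar, 60 mm across, 85 mm high. Origin: centre of the underside
- hammer: bystander: hammer lying along its own x, 270 mm long. Origin: about its middle, underside
- brush: bystander: glue brush lying along its own x, 200 mm long. Origin: about its middle, underside

How it is judged:
On the way:
1. the case lid is lifted open and rests on its stop (value of joint lid above 1.85 rad and velocity of joint lid below 0.1 rad/s), for 0.2 s.
At the end, for the whole second after the job is handed in: Lid on its stop (beyond 1.85 rad). Each heel block flat and still in its own pocket: tread up within 0.12 rad, middle within 10 mm of the pocket's centre and at most 16 mm above its floor (12 when seated). Every offcut present at rest in the bin, its middle under 70 mm above the bin's underside (all of step 1 and angle between each of heel_a, heel_b's own x axis and vertical below 0.12 rad and ((horizontal distance between heel_a and pocket_left below 0.01 m and z of heel_a in the frame of pocket_left below 0.016 m) or (horizontal distance between heel_a and pocket_right below 0.01 m and z of heel_a in the frame of pocket_right below 0.016 m)) and linear speed of each of heel_a, heel_b, off_a, off_b, off_c, off_d below 0.03 m/s and ((horizontal distance between heel_b and pocket_left below 0.01 m and z of heel_b in the frame of pocket_left below 0.016 m) or (horizontal distance between heel_b and pocket_right below 0.01 m and z of heel_b in the frame of pocket_right below 0.016 m)) and horizontal distance between heel_a and heel_b above 0.08 m and x of off_a in the frame of bin between -0.068 and 0.068 m and y of off_a in the frame of bin between -0.078 and 0.078 m and z of each of off_a, off_b, off_c, off_d in the frame of bin below 0.07 m and x of off_b in the frame of bin between -0.068 and 0.068 m and y of off_b in the frame of bin between -0.078 and 0.078 m and x of off_c in the frame of bin between -0.068 and 0.068 m and y of off_c in the frame of bin between -0.078 and 0.078 m and x of off_d in the frame of bin between -0.068 and 0.068 m and y of off_d in the frame of bin between -0.078 and 0.078 m); the robot touches nothing.
It fails at once if one of the mender's other things (bystanders) is shifted more than 50 mm (distance of any of polish_tin, nail_tub, sandal_sole, burnish_stick, anvil_head, glue_jar, hammer, brush from where it was at the start of the episode above 0.05 m).
Of off_a, off_b, off_c, off_d only 2 to 4 are there at a start; the rules pass over those that are not, and their reading is None.
At some moment in a run one of off_a, off_b, off_c, off_d may be knocked a few centimetres aside while the robot is not near it.
It also fails if it takes over 210 s, if anything falls off the work surface, if the arm or the gripper's body presses on something with over 40 N, if the wrist force passes 120 N, or if a joint passes its speed limit or range.

## Working session

There is one attempt and no reset: what is moved stays moved. The work goes in short steps, Python scripts to look and compute and a shell command to move; the robot and the scene stay as the last step left them, time stands still between calls to the robot, and variables do not carry over. Pictures are saved under pics/ and viewed, at most 14 in all, crops included, and the job is handed in when it is done.

```bash
ls; mkdir -p pics
cat > h.py <<'E'
import numpy as np, cv2
from scipy.spatial.transform import Rotation as R
from rig import status, imaging, env
def snap(name,fn,save=True):
    s=status.state(); c=imaging.camera(name); c['s']=s
    if name=='wrist':
        T=np.eye(4);T[:3,:3]=R.from_rotvec(s['tcp_rot']).as_matrix();T[:3,3]=s['tcp_pos']
        M=T@np.array(c['tool_from_camera']); c['position']=M[:3,3]; c['rotation']=M[:3,:3]
    else:
        r=np.array(c['rotation']); c['rotation']=r if r.shape==(3,3) else R.from_rotvec(r).as_matrix()
    c['position']=np.array(c['position'])
    cv2.imwrite(f'pics/{fn}.png',c['color'][:,:,::-1]); np.save(f'pics/{fn}.npy',c,allow_pickle=True); return c
def load(fn): return np.load(f'pics/{fn}.npy',allow_pickle=True).item()
def px(c,u,v,z):
    f=192/np.tan(np.radians(c['vfov'])/2)
    d=np.array([(u-c['cx'])/f,(v-c['cy'])/f]); p=d.copy()
    for _ in range(30): p=d/(1+c['k1']*(p@p))
    w=c['rotation']@np.array([p[0],p[1],1]); o=c['position']
    return (o+w*(z-o[2])/w[2])
def proj(c,P):
    f=192/np.tan(np.radians(c['vfov'])/2)
    q=c['rotation'].T@(np.array(P)-c['position']); p=q[:2]/q[2]; p=p*(1+c['k1']*(p@p))
    return p*f+[c['cx'],c['cy']]
def crop(fn,out,x0,y0,x1,y1,k):
    i=cv2.imread(f'pics/{fn}.png')[y0:y1,x0:x1]; cv2.imwrite(f'pics/{out}.png',cv2.resize(i,None,fx=k,fy=k,interpolation=cv2.INTER_CUBIC))
E
python3 - <<'E'
from h import *
a=snap('top','t0');b=snap('side','s0')
i=np.hstack([a['color'],b['color']])
for c in(a,b):print(c['position'],c['rotation'],c['vfov'],c['k1'])
crop('t0','t0b',0,0,512,384,1.56)
crop('s0','s0b',0,0,512,384,1.56)
print(status.state())
E
```

```text
pics
[ 0.42939291 -0.01325164  1.44975724] [[ 0.00824345 -0.99784979  0.06502186]
 [-0.99996226 -0.00804756  0.00327393]
 [-0.00274363 -0.0650464  -0.99787847]] 51.51040594489476 -0.0808841394267116
[0.37312219 1.03180987 0.78812788] [[-0.98704938 -0.08027149  0.13888847]
 [-0.16001513  0.55389962 -0.81706204]
 [-0.01134348 -0.82870483 -0.55957093]] 57.03393372057187 -0.023944702382507822
{'t': 0.1, 'q': array([-1.29999054e+00,  2.76542070e-01,  1.50597023e+00, -2.21962851e-05,
        1.36072013e+00, -1.21007918e-01]), 'qd': array([ 0.00051497, -0.00036105, -0.00426845,  0.00080226,  0.00169193,
       -0.0011648 ]), 'joint_efforts': array([ 1.36128001e-03, -4.05454659e+01, -2.37778151e+01,  7.02100969e-02,
        2.98555323e-02, -4.75965260e-05]), 'tcp_pos': array([ 0.21942041, -0.53094592,  0.20469984]), 'tcp_rot': array([-3.07989512e+00, -6.11219412e-01,  2.26620687e-04]), 'wrist_force': array([-0.76068138, -0.33472811,  0.11760705]), 'torque': array([ 0.00409162, -0.03783258, -0.00353108]), 'grip_force': 0.0, 'grip_width': 0.09400229411032675}
```

View pics/t0b.png

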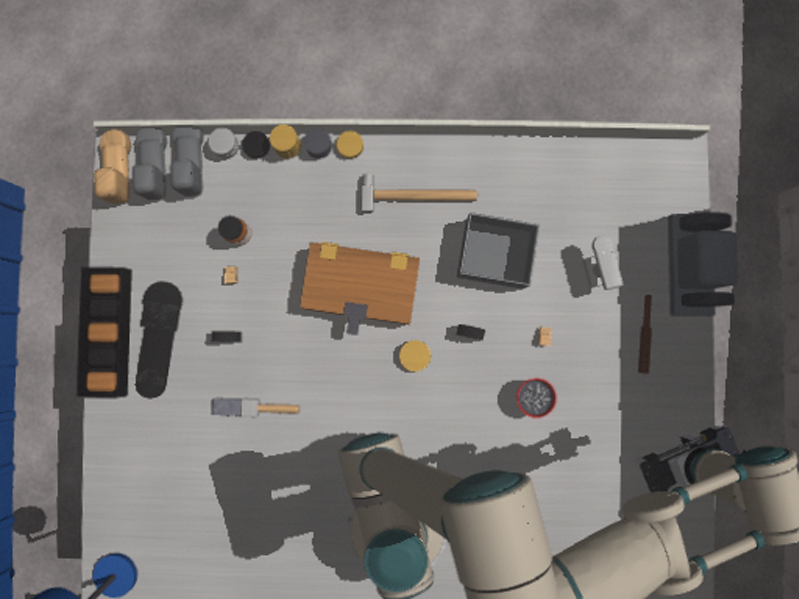

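View pics/s0b.png

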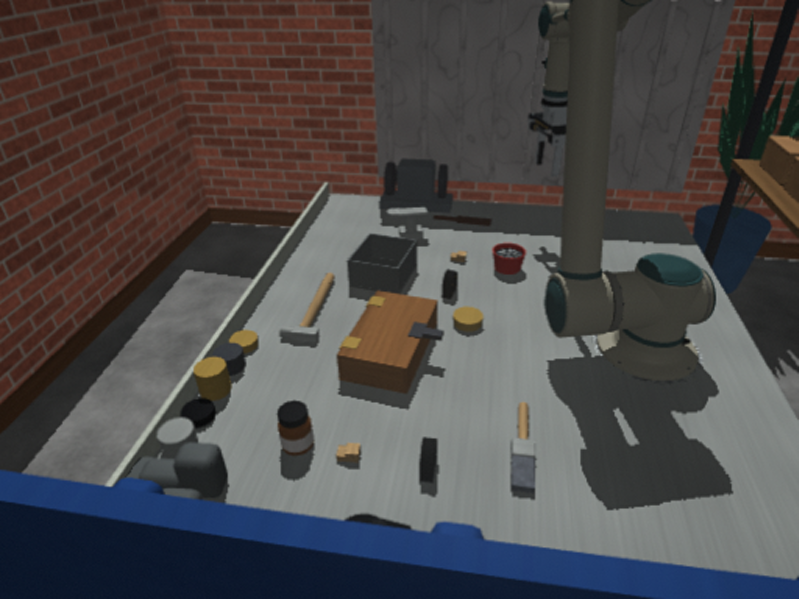

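The top picture shows the case at about (360,284), with the tab at (354,318). The bin is at (498,250), the heels at (226,337) and (468,332), and the offcuts at (230,275) and (543,337). The side view agrees. I'll enlarge.

Run:
```python
from h import *
crop('t0','t0c',125,130,385,240,3)
```

```text
(no output)
```

View pics/t0c.png

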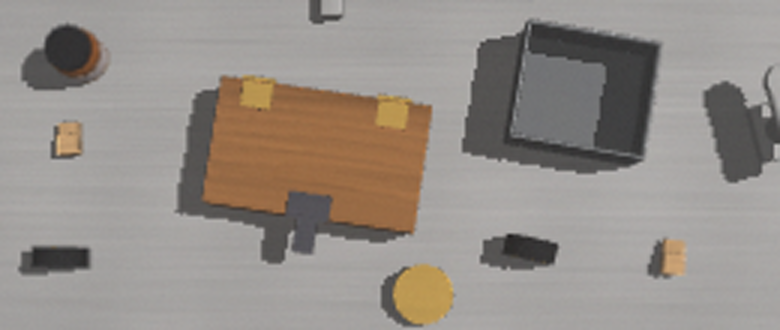

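Run:
```python
from h import *
np.set_printoptions(precision=4,suppress=True)
c=load('t0')
def P(u,v,z): return px(c,125+u/3,130+v/3,z)[:2]
L=[P(*p,.068) for p in((222,76),(432,105),(412,234),(204,203))]
print('lid',np.array(L)); ctr=np.mean(L,0); print(ctr,[np.linalg.norm(L[i]-L[(i+1)%4]) for i in range(4)])
d=(L[0]+L[1]-L[2]-L[3]); print('yaw x',np.degrees(np.arctan2(d[1],d[0]))); w=L[0]-L[1]+L[3]-L[2]; print('yaw y',np.degrees(np.arctan2(-w[0],w[1])))
B=[P(*p,.08) for p in((528,20),(660,42),(640,160),(506,140))]
print('bin',np.mean(B,0),[np.linalg.norm(B[i]-B[(i+1)%4]) for i in range(4)],B)
print('tabend',P(294,250,.07),P(314,253,.07))
print('heelL',P(32,247,.06),P(90,247,.06),P(90,268,.03),P(32,270,.03))
print('heelR',P(505,236,.06),P(558,242,.06),P(553,265,.03),P(503,257,.03))
print('offL',P(69,139,.02),'offR',P(673,257,.02))
print('tin',P(423,295,.024))
```

```text
lid [[ 0.6552  0.1981]
 [ 0.6228 -0.0479]
 [ 0.4722 -0.0257]
 [ 0.5062  0.2163]]
[0.5641 0.0852] [np.float64(0.24810334395209502), np.float64(0.15218362119526985), np.float64(0.24432748435601737), np.float64(0.15017413704413696)]
yaw x -7.677295779552036
yaw y -7.752164264291913
bin [ 0.6399 -0.2233] [np.float64(0.15601134514023438), np.float64(0.14040990800575617), np.float64(0.1566516023783841), np.float64(0.14293947547153435)] [array([ 0.7218, -0.1587]), array([ 0.6976, -0.3128]), array([ 0.5593, -0.2883]), array([ 0.5811, -0.1332])]
tabend [0.4525 0.1106] [0.4493 0.0874]
heelL [0.4532 0.4198] [0.4539 0.3509] [0.4294 0.3582] [0.4262 0.4285]
heelR [ 0.471  -0.1341] [ 0.4645 -0.1959] [ 0.4378 -0.1939] [ 0.4469 -0.1344]
offL [0.5852 0.3904] offR [ 0.4484 -0.3397]
tin [ 0.401  -0.0397]
```

```bash
cat >> h.py <<'E'
np.set_printoptions(precision=4,suppress=True)
G=env.grip_point_offset
def ori(a,p=0.):
    a,p=np.radians([a,p]); h=np.array([np.cos(a),np.sin(a),0]);k=np.array([0,0,1.])
    return np.column_stack([np.cos(p)*h+np.sin(p)*k,[np.sin(a),-np.cos(a),0],np.sin(p)*h-np.cos(p)*k])
def rows(poses,grip=True):
    """poses: (grip point xyz, yaw of tool x deg, forward pitch deg)"""
    s=status.state(); R0=R.from_rotvec(s['tcp_rot']).as_matrix(); p0=s['tcp_pos']
    for g,a,p in poses:
        M=ori(a,p); t=np.array(g)+M[:,2]*(G if grip else 0)
        print(np.round(R0.T@(t-p0)*100,1).tolist(),np.round(np.degrees(R.from_matrix(R0.T@M).as_rotvec()),1).tolist())
CY=-7.7; CX=np.array([np.cos(np.radians(CY)),np.sin(np.radians(CY)),0]); CYV=np.array([-CX[1],CX[0],0])
CC=np.array([.564,.085,0]); HG=CC+.075*CX+[0,0,.06]
def tab(th,r=.178,h=.005): # th deg
    t=np.radians(th); return HG+r*(-np.cos(t)*CX+np.sin(t)*np.array([0,0,1]))+h*(np.sin(t)*CX+np.cos(t)*np.array([0,0,1]))
E
python3 - <<'E'
from h import *
print(tab(0),tab(95))
rows([(tab(0)-.12*ori(CY,35)[:,2],CY,35),(tab(0),CY,35)])
E
```

```text
[0.4619 0.0988 0.065 ] [0.6586 0.0722 0.2369]
[41.4, -51.8, 5.8] [-9.3, 34.2, 29.2]
[47.4, -48.4, 15.6] [-9.3, 34.2, 29.2]
```

```bash
python3 -m pendant '[[[41.4,-51.8,5.8,-9.3,34.2,29.2,0],[41.4,-51.8,5.8,-9.3,34.2,29.2,0],[41.4,-51.8,5.8,-9.3,34.2,29.2,0],[41.4,-51.8,5.8,-9.3,34.2,29.2,0],[41.4,-51.8,5.8,-9.3,34.2,29.2,0],[41.4,-51.8,5.8,-9.3,34.2,29.2,0],[41.4,-51.8,5.8,-9.3,34.2,29.2,0],[41.4,-51.8,5.8,-9.3,34.2,29.2,0],[41.4,-51.8,5.8,-9.3,34.2,29.2,0],[41.4,-51.8,5.8,-9.3,34.2,29.2,0],[41.4,-51.8,5.8,-9.3,34.2,29.2,0],[41.4,-51.8,5.8,-9.3,34.2,29.2,0],[41.4,-51.8,5.8,-9.3,34.2,29.2,0],[41.4,-51.8,5.8,-9.3,34.2,29.2,0]]]' 12
python3 - <<'E'
from h import *
rows([(tab(0)-.12*ori(CY,35)[:,2],CY,35),(tab(0),CY,35)])
c=snap('wrist','w1'); crop('w1','w1b',0,0,512,384,1.2)
s=status.state();print(s['q'])
print('tab end px expected',proj(c,tab(0,.192)),proj(c,tab(0,.150)))
c=snap('top','t1')
E
```

```text
t: 1.85
tcp_pos: [0.3831, 0.0507, 0.1418]
tcp_rot: [2.949, -0.209, 0.889]
wrist_force: [0.4, -0.9, 0.4]
grip_width: 0.0942
grip_force: 0.0
[1.5, -5.8, 0.1] [1.0, 1.4, -0.1]
[1.8, -6.0, 12.1] [1.0, 1.4, -0.1]
[ 0.1037 -0.2206  2.38   -0.3486  0.4322  2.0906]
tab end px expected [189.9459 188.9592] [192.2613 148.2663]
```

View pics/w1b.png

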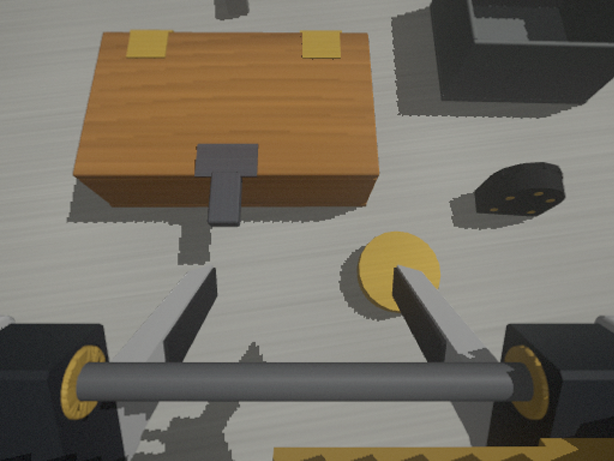

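The wrist view shows the tab at about (187,165) raw, within 3 px of the prediction. Heel R's tread faces the robot. Next I'll descend and grip the tab.

```bash
python3 -m pendant '[[[1.5,-6.0,0.1,1,1.4,-0.1,0],[1.5,-6.0,0.1,1,1.4,-0.1,0],[1.7,-6.1,6,1,1.4,-0.1,0],[1.8,-6.1,12.1,1,1.4,-0.1,0],[1.8,-6.1,12.1,1,1.4,-0.1,0],[1.8,-6.1,12.1,1,1.4,-0.1,0],[1.8,-6.1,12.1,1,1.4,-0.1,0.5],[1.8,-6.1,12.1,1,1.4,-0.1,1],[1.8,-6.1,12.1,1,1.4,-0.1,1],[1.8,-6.1,12.1,1,1.4,-0.1,1],[1.8,-6.1,12.1,1,1.4,-0.1,1]]]' 12
python3 - <<'E'
from h import *
rows([(tab(0),CY,35)]+[(tab(t),CY,35-45*t/100) for t in np.arange(6,104,6)])
E
```

```text
t: 3.32
tcp_pos: [0.4762, 0.0892, 0.0708]
tcp_rot: [2.982, -0.189, 0.89]
wrist_force: [-0.0, -0.5, -0.0]
grip_width: 0.0474
grip_force: 0.0
[-1.5, -0.7, 1.5] [-0.9, 1.8, 0.2]
[-0.5, -0.8, 0.1] [-0.9, -0.9, 0.2]
[0.7, -0.8, -1.3] [-0.9, -3.6, 0.2]
[2.0, -0.8, -2.5] [-0.9, -6.3, 0.2]
[3.5, -0.8, -3.6] [-0.9, -9.0, 0.3]
[5.1, -0.8, -4.5] [-0.9, -11.7, 0.3]
[6.7, -0.8, -5.2] [-0.9, -14.4, 0.3]
[8.4, -0.8, -5.7] [-0.9, -17.1, 0.3]
[10.1, -0.8, -6.1] [-0.9, -19.8, 0.3]
[11.9, -0.8, -6.2] [-0.9, -22.5, 0.4]
[13.7, -0.8, -6.2] [-0.9, -25.2, 0.4]
[15.5, -0.8, -6.0] [-0.9, -27.9, 0.4]
[17.2, -0.8, -5.6] [-0.9, -30.6, 0.4]
[18.9, -0.8, -5.0] [-0.8, -33.3, 0.4]
[20.5, -0.8, -4.3] [-0.8, -36.0, 0.5]
[22.0, -0.7, -3.3] [-0.8, -38.7, 0.5]
[23.4, -0.7, -2.3] [-0.8, -41.4, 0.5]
[24.7, -0.7, -1.0] [-0.8, -44.1, 0.5]
```

```bash
python3 -m pendant '[[[0,0,0,0,0,0,0.4],[0,0,0,0,0,0,0.4]]]'
python3 - <<'E'
from h import *
s=status.state();print(s['q'],s['qd'],s['grip_width'])
rows([(tab(0),CY,35),(tab(0),CY,15)])
E
```

```text
t: 3.58
tcp_pos: [0.4762, 0.0891, 0.0706]
tcp_rot: [2.982, -0.189, 0.889]
wrist_force: [0.0, -0.1, 0.1]
grip_width: 0.0561
grip_force: 0.0
[ 0.1552  0.0976  2.3675 -0.8999  0.1809  2.7037] [-0.0014  0.0012  0.0003  0.0004  0.0003  0.0006] 0.056127740410985234
[-1.5, -0.8, 1.5] [-0.9, 1.8, 0.2]
[-2.2, -0.8, 1.4] [-0.9, -18.2, 0.3]
```

```bash
python3 -m pendant '[[[-2.2,-0.8,-1.0,-0.9,-18.2,0.3,0.2],[-2.2,-0.8,-1.0,-0.9,-18.2,0.3,0.2],[-2.2,-0.8,-1.0,-0.9,-18.2,0.3,0.2],[-2.2,-0.8,1.4,-0.9,-18.2,0.3,0.2],[-2.2,-0.8,1.4,-0.9,-18.2,0.3,0.2],[-2.2,-0.8,1.4,-0.9,-18.2,0.3,0.2]]]'
python3 - <<'E'
from h import *
s=status.state();print(s['q'],s['grip_width'])
rows([(tab(0),CY,15)]+[(tab(t),CY,15-25*t/100) for t in np.arange(6,104,6)])
E
```

```text
t: 4.32
tcp_pos: [0.4655, 0.0985, 0.0467]
tcp_rot: [3.09, -0.207, 0.404]
wrist_force: [-0.3, -0.2, 0.4]
grip_width: 0.0749
grip_force: 0.0
[ 0.1153  0.1778  2.1481 -0.1201  0.5671  1.9135] 0.07485988238285463
[0.1, 0.0, 0.0] [0.1, 0.1, 0.0]
[0.7, 0.0, -1.7] [0.1, -1.4, 0.0]
[1.5, 0.0, -3.4] [0.1, -2.9, 0.0]
[2.4, 0.0, -5.0] [0.1, -4.4, 0.0]
[3.5, 0.0, -6.5] [0.1, -5.9, 0.0]
[4.7, 0.0, -7.9] [0.1, -7.4, 0.0]
[6.1, 0.0, -9.1] [0.1, -8.9, 0.0]
[7.6, 0.0, -10.1] [0.1, -10.4, 0.0]
[9.1, 0.0, -11.0] [0.1, -11.9, 0.0]
[10.8, 0.0, -11.8] [0.1, -13.4, 0.0]
[12.6, 0.0, -12.3] [0.1, -14.9, 0.0]
[14.3, 0.0, -12.7] [0.1, -16.4, 0.0]
[16.2, 0.0, -12.8] [0.1, -17.9, 0.0]
[18.0, 0.0, -12.8] [0.1, -19.4, 0.0]
[19.8, 0.0, -12.6] [0.1, -20.9, 0.0]
[21.5, 0.0, -12.1] [0.1, -22.4, 0.0]
[23.3, 0.0, -11.5] [0.1, -23.9, 0.0]
[24.9, 0.0, -10.8] [0.1, -25.4, 0.0]
```

In place; closing on the tab.

```bash
python3 -m pendant '[[[0.1,0,0,0,0,0,0.8],[0.1,0,0,0,0,0,0.8],[0.1,0,0,0,0,0,0.9],[0.1,0,0,0,0,0,1],[0.1,0,0,0,0,0,1],[0.1,0,0,0,0,0,1],[0.1,0,0,0,0,0,1],[0.1,0,0,0,0,0,1],[0.1,0,0,0,0,0,1],[0.1,0,0,0,0,0,1]]]' 12
```

```text
t: 5.58
tcp_pos: [0.4679, 0.1012, 0.0474]
tcp_rot: [3.095, -0.212, 0.408]
wrist_force: [-1.7, 13.3, 0.5]
grip_width: 0.0237
grip_force: 12.0
```

```bash
python3 -m pendant '[[[0.0,-0.3,0,0,0,0,1],[0.6,-0.3,-1.7,0,-1.4,0,1],[1.4,-0.3,-3.4,0,-2.9,0,1],[2.3,-0.3,-5.0,0,-4.4,0,1],[3.4,-0.3,-6.5,0,-5.9,0,1],[4.6,-0.3,-7.9,0,-7.4,0,1],[6.0,-0.3,-9.1,0,-8.9,0,1],[7.5,-0.3,-10.1,0,-10.4,0,1],[9.0,-0.3,-11.0,0,-11.9,0,1]]]' 12
python3 - <<'E'
from h import *
s=status.state();print(s['q'],s['wrist_force'],tab(48))
rows([(tab(t),CY,15-25*t/100) for t in np.arange(48,104,6)])
E
```

```text
t: 6.7
tcp_pos: [0.5251, 0.0934, 0.1765]
tcp_rot: [3.129, -0.211, 0.078]
wrist_force: [0.6, 0.4, -3.5]
grip_width: 0.0237
grip_force: 12.0
[ 0.0532  0.2048  1.6786 -0.011   1.2092  1.7623] [ 0.6011  0.3501 -3.4669] [0.524  0.0904 0.1956]
[0.0, 0.3, -0.0] [0.1, 0.1, -0.0]
[1.5, 0.3, -1.1] [0.1, -1.4, -0.0]
[3.1, 0.3, -2.0] [0.1, -2.9, -0.0]
[4.8, 0.3, -2.7] [0.1, -4.4, -0.0]
[6.5, 0.3, -3.2] [0.1, -5.9, -0.0]
[8.3, 0.3, -3.6] [0.1, -7.4, -0.0]
[10.1, 0.3, -3.7] [0.1, -8.9, -0.0]
[11.9, 0.3, -3.7] [0.1, -10.4, -0.0]
[13.7, 0.3, -3.5] [0.1, -11.9, -0.0]
[15.5, 0.3, -3.0] [0.1, -13.4, -0.0]
```

```bash
python3 -m pendant '[[[1.5,0,-1.1,0,-1.4,0,1],[3.1,0,-2,0,-2.9,0,1],[4.8,0,-2.7,0,-4.4,0,1],[6.5,0,-3.2,0,-5.9,0,1],[8.3,0,-3.6,0,-7.4,0,1],[10.1,0,-3.7,0,-8.9,0,1],[11.9,0,-3.7,0,-10.4,0,1],[13.7,0,-3.5,0,-11.9,0,1],[15.5,0,-3.0,0,-13.4,0,1],[15.5,0,-3.0,0,-13.4,0,1]]]' 12
python3 - <<'E'
from h import *
s=status.state();print(s['q'],tab(102))
g=s['tcp_pos']-G*R.from_rotvec(s['tcp_rot']).as_matrix()[:,2]-HG
print('angle',np.degrees(np.arctan2(g[2],-g@CX)), np.linalg.norm(g))
E
```

```text
t: 7.95
tcp_pos: [0.6801, 0.072, 0.2142]
tcp_rot: [-3.111, 0.211, 0.278]
wrist_force: [1.2, -2.0, 0.7]
grip_width: 0.0238
grip_force: 12.0
[-0.0084  0.5507  1.055   0.0215  1.713   1.6993] [0.6798 0.0693 0.2331]
angle 104.64143003377231 0.17854096182947973
```

```bash
python3 -m pendant '[[[0,0,0,0,0,0,0.5],[0,0,0,0,0,0,0.4],[0,0,0,0,0,0,0.3],[0,0,0,0,0,0,0.2],[0,0,-3,0,0,0,0.2],[0,0,-7,0,0,0,0.2],[0,0,-9,0,0,0,0.2],[0,0,-9,0,0,0,0.2]]]' 12
python3 - <<'E'
from h import *
a=snap('side','s2');snap('top','t2')
crop('s2','s2b',200,80,500,330,2)
# over heel L, far enough toward robot to look; straight-down tool
rows([((.36,.33,.26),CY,0),((.40,.33,.26),-90,0),((.40,.30,.25),90,0)])
E
```

```text
t: 8.95
tcp_pos: [0.6945, 0.071, 0.3053]
tcp_rot: [-3.111, 0.209, 0.275]
wrist_force: [0.3, 0.2, -0.1]
grip_width: 0.0751
grip_force: 0.0
[-34.8, -21.2, 12.6] [0.0, 10.4, 0.0]
[-30.9, -21.7, 11.9] [7.5, 8.5, 82.1]
[-30.3, -18.8, 12.8] [-8.8, 7.8, -97.4]
```

View pics/s2b.png

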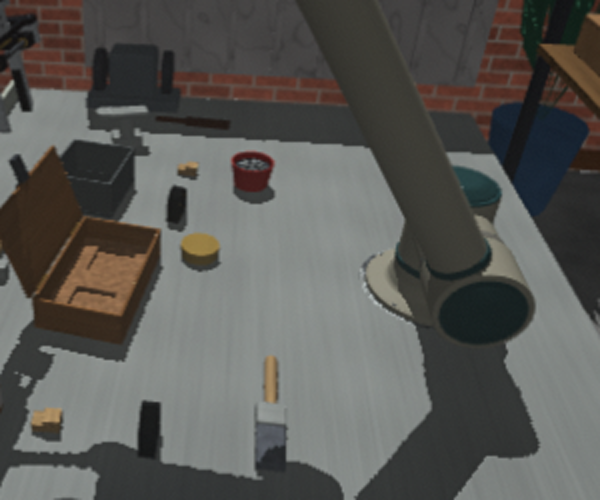

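The lid is open on its stop. Next I'll look at heel L.

Run:
```python
from h import *
c=load('w1');print(np.array(c['tool_from_camera']))
rows([((.42,.33,.26),120,0),((.44,.33,.26),172,0)])
```

```text
[[-0.0005 -0.9641 -0.2655  0.0771]
 [ 1.     -0.0007  0.0006 -0.0006]
 [-0.0008 -0.2655  0.9641 -0.1778]
 [ 0.      0.      0.      1.    ]]
[-28.9, -22.0, 11.6] [-11.6, 5.7, -127.3]
[-27.0, -22.3, 11.2] [-16.3, 0.1, -179.0]
```

```bash
python3 -m pendant '[[[-10,-7,-1,-4,2,-43,0],[-20,-15,5,-8,4,-86,0],[-28.9,-22,11.6,-11.6,5.7,-127.3,0],[-28.9,-22,11.6,-11.6,5.7,-127.3,0],[-28.9,-22,11.6,-11.6,5.7,-127.3,0],[-28.9,-22,11.6,-11.6,5.7,-127.3,0],[-28.9,-22,11.6,-11.6,5.7,-127.3,0],[-28.9,-22,11.6,-11.6,5.7,-127.3,0],[-28.9,-22,11.6,-11.6,5.7,-127.3,0],[-28.9,-22,11.6,-11.6,5.7,-127.3,0],[-28.9,-22,11.6,-11.6,5.7,-127.3,0],[-28.9,-22,11.6,-11.6,5.7,-127.3,0],[-28.9,-22,11.6,-11.6,5.7,-127.3,0],[-27,-22.3,11.2,-16.3,0.1,-179,0],[-27,-22.3,11.2,-16.3,0.1,-179,0],[-27,-22.3,11.2,-16.3,0.1,-179,0],[-27,-22.3,11.2,-16.3,0.1,-179,0],[-27,-22.3,11.2,-16.3,0.1,-179,0],[-27,-22.3,11.2,-16.3,0.1,-179,0]]]'
python3 - <<'E'
from h import *
c=snap('wrist','w3');crop('w3','w3b',0,0,512,384,1.5);print(status.state()['q'])
E
```

```text
t: 11.42
tcp_pos: [0.44, 0.33, 0.241]
tcp_rot: [-0.225, -3.134, 0.001]
wrist_force: [0.2, 1.2, -0.5]
grip_width: 0.0942
grip_force: 0.0
[ 0.5175  0.2204  1.4935 -0.0006  1.4277 -0.9098]
```

View pics/w3b.png

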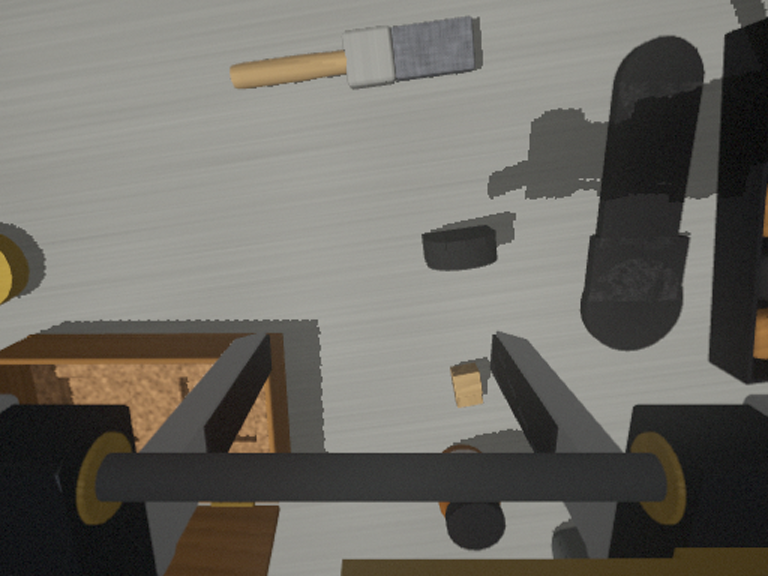

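Heel L is at about (460,248) and offcut L at (466,384), both in scaled pixels. I'll enlarge the heel to see which face shows.

Run:
```python
from h import *
i=cv2.imread('pics/w3.png')[140:190,270:350]; i=np.clip(((i/255.)**.5)*255,0,255).astype('uint8')
cv2.imwrite('pics/w3c.png',cv2.resize(i,None,fx=7,fy=7,interpolation=cv2.INTER_CUBIC))
```

```text
(no output)
```

View pics/w3c.png

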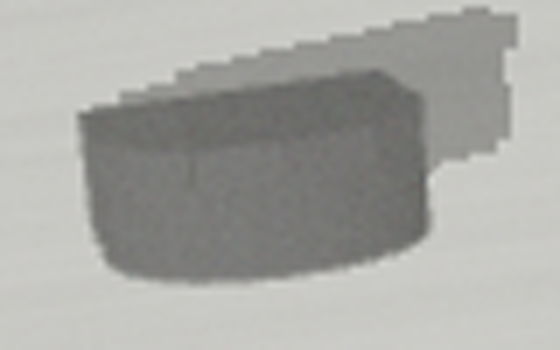

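```bash
python3 -m pendant '[[[6,0,5,0,0,0,0],[12,0,10,0,0,0,0],[12,-2,10,0,0,0,0],[12,-2,10,0,0,0,0],[12,-2,10,0,0,0,0]]]'
python3 - <<'E'
from h import *
c=snap('wrist','w4')
u,v=proj(c,[.44,.385,.03]);print(u,v); u,v=int(u),int(v); y0=max(0,v-45);x0=max(0,u-60)
i=cv2.imread('pics/w4.png')[y0:y0+90,x0:x0+120]; i=np.clip(((i/255.)**.5)*255,0,255).astype('uint8')
cv2.imwrite('pics/w4c.png',cv2.resize(i,None,fx=6,fy=6,interpolation=cv2.INTER_CUBIC));print(x0,y0)
E
```

```text
t: 12.1
tcp_pos: [0.3208, 0.3282, 0.1426]
tcp_rot: [0.221, 3.13, 0.004]
wrist_force: [-0.8, 0.3, 0.0]
grip_width: 0.0944
grip_force: 0.0
319.6939561441719 285.79867546553095
259 240
```

View pics/w4c.png

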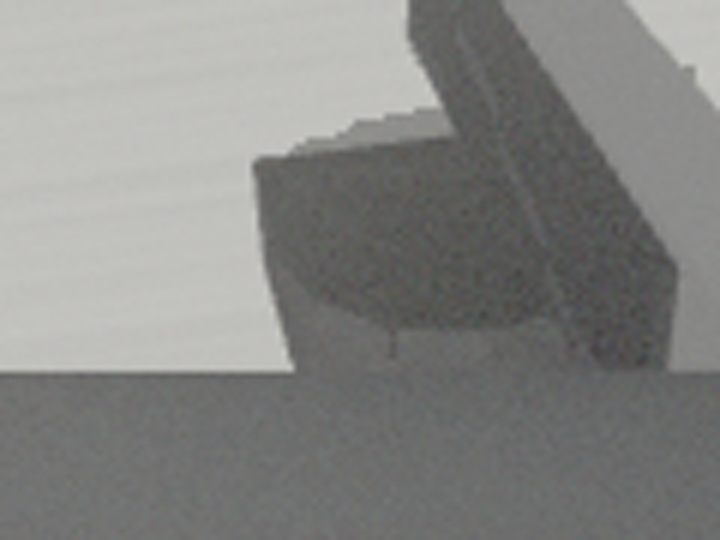

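Run:
```python
from h import *
c=load('w3')
a=px(c,281.4,156,0);b=px(c,323.6,150,0);d=px(c,330,153.6,0);print(a,b,d,np.linalg.norm(a-b),np.linalg.norm(b-d))
# silhouette top: far edge of rounded top at z=.062
print('far top',px(c,270+260/7,140+280/7,.062),'near top',px(c,270+230/7,140+145/7,.062))
w=(a-b)/np.linalg.norm(a-b);print('width azimuth',np.degrees(np.arctan2(w[1],w[0])))
im=load('w4')['color'].astype(int);sub=im[262:300,300:345];d=sub[...,0]-sub[...,2];print(d.max(),d.mean())
o=load('w1')['color'].astype(int)[135:182,395:475];d=o[...,0]-o[...,2];print('heelR',d.max())
print('offL',px(c,466/1.5,384/1.5,.015))
t=load('t2')
```

```text
[0.432  0.3706 0.    ] [0.4321 0.4295 0.    ] [0.4383 0.4378 0.    ] 0.058847621798687015 0.010467742815980596
far top [0.4555 0.3937 0.062 ] near top [0.4313 0.391  0.062 ]
width azimuth -90.08197822215486
9 1.9409356725146198
heelR 45
offL [0.5825 0.3946 0.015 ]
```

Run:
```python
from h import *
rows([((.40,.40,.20),180,0),((.485,.40,.12),180,0),((.485,.40,.05),180,0),((.435,.40,.05),180,0),((.485,.40,.20),180,0)],grip=False)
```

```text
[-6.8, 8.2, -5.7] [0.2, 0.2, -8.1]
[-15.2, 9.4, 2.4] [0.2, 0.2, -8.1]
[-15.2, 9.4, 9.4] [0.2, 0.2, -8.1]
[-10.2, 8.7, 9.3] [0.2, 0.2, -8.1]
[-15.2, 9.4, -5.6] [0.2, 0.2, -8.1]
```

```bash
python3 -m pendant '[[[-1,1,-5.7,0,0,0,0.5],[-6.8,8.2,-5.7,0,0,-8,1],[-15.2,9.4,-3,0,0,-8,1],[-15.2,9.4,2.4,0,0,-8,1],[-15.2,9.4,2.4,0,0,-8,1],[-15.2,9.4,2.4,0,0,-8,1],[-15.2,9.4,9.3,0,0,-8,1],[-15.2,9.4,9.3,0,0,-8,1],[-15.2,9.4,9.3,0,0,-8,1],[-15.2,9.4,9.3,0,0,-8,1],[-14.5,9.3,9.3,0,0,-8,1],[-13.7,9.2,9.3,0,0,-8,1],[-13,9.1,9.3,0,0,-8,1],[-12.2,9,9.3,0,0,-8,1],[-11.5,8.9,9.3,0,0,-8,1],[-10.8,8.8,9.3,0,0,-8,1],[-10.2,8.7,9.3,0,0,-8,1],[-10.2,8.7,9.3,0,0,-8,1],[-11,8.7,5,0,0,-8,1],[-11,8.7,-5,0,0,-8,0.3]]]'
python3 - <<'E'
from h import *
c=snap('wrist','w5');crop('w5','w5b',130,0,512,384,1.56)
E
```

```text
t: 14.65
tcp_pos: [0.4396, 0.3972, 0.1535]
tcp_rot: [0.0, -3.14, 0.004]
wrist_force: [1.3, 0.4, -0.0]
grip_width: 0.0073
grip_force: 0.0
```

View pics/w5b.png

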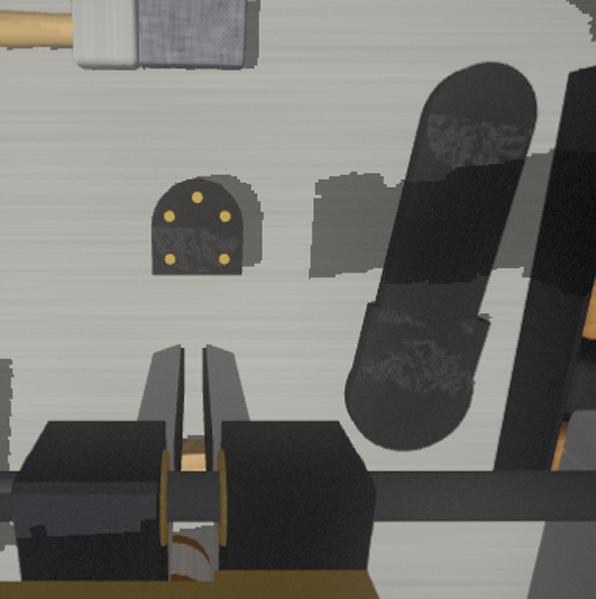

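Heel L now lies tread up: its straight edge runs from (152,275) to (242,275) and the apex is at (197,178).

Run:
```python
from h import *
c=load('w5')
P=lambda u,v,z=.024: px(c,130+u/1.56,v/1.56,z)
a,b,t=P(152,274),P(242,274),P(197,179);print(a,b,t,np.linalg.norm(a-b),np.linalg.norm(t-(a+b)/2))
ctr=((a+b)/2+t)/2;print(ctr); d=a-b; print(np.degrees(np.arctan2(d[1],d[0])))
y=ctr[1]
# grip point 8mm toward straight end (+x), tips at z 9mm
g=[ctr[0]+.008,y,.009]
rows([((g[0],y,.08),180,0),(g,180,0),((g[0],y,.18),180,0)],grip=False)
```

```text
[0.4295 0.37   0.024 ] [0.4295 0.43   0.024 ] [0.3681 0.3999 0.024 ] 0.05999569993430046 0.06136080278059323
[0.3988 0.3999 0.024 ]
-90.00848751657753
[3.8, -0.1, 8.3] [0.5, 0.7, 0.0]
[3.9, -0.2, 15.4] [0.5, 0.7, 0.0]
[3.7, -0.1, -1.7] [0.5, 0.7, 0.0]
```

```bash
python3 -m pendant '[[[0,0,0,0,0,0,0],[0,0,0,0,0,0,0],[0,0,0,0,0,0,0],[0,0,0,0,0,0,0]]]' 20
python3 - <<'E'
from h import *
y=.400
rows([((.4068,y,.08),180,0),((.4068,y,.009),180,0),((.4068,y,.18),180,0)],grip=False)
E
```

```text
t: 15.2
tcp_pos: [0.4394, 0.3976, 0.1529]
tcp_rot: [0.001, -3.141, 0.002]
wrist_force: [0.5, -0.3, 1.3]
grip_width: 0.0511
grip_force: 0.0
[3.3, 0.2, 7.3] [-0.1, -0.0, 0.0]
[3.2, 0.3, 14.4] [-0.1, -0.0, 0.0]
[3.3, 0.2, -2.7] [-0.1, -0.0, 0.0]
```

```bash
python3 -m pendant '[[[3.3,0.2,4,0,0,0,0],[3.3,0.2,7.3,0,0,0,0],[3.3,0.2,7.3,0,0,0,0],[3.3,0.2,7.3,0,0,0,0],[3.2,0.3,14.4,0,0,0,0],[3.2,0.3,14.4,0,0,0,0],[3.2,0.3,14.4,0,0,0,0],[3.2,0.3,14.4,0,0,0,1],[3.2,0.3,14.4,0,0,0,1],[3.2,0.3,14.4,0,0,0,1],[3.2,0.3,14.4,0,0,0,1],[3.2,0.3,14.4,0,0,0,1],[3.2,0.3,14.4,0,0,0,1],[3.2,0.3,14.4,0,0,0,1]]]' 20
python3 - <<'E'
from h import *
s=status.state(); z=s['tcp_pos'][2]
pl=CC+.06*CYV; print(pl)
# heel round end points to tool +x (a=180 ->-x world). grip 8mm toward straight end = tool -x
a=180+CY; ux=ori(a)[:,0]; g=pl-.008*ux
rows([((.4068,.4,.15),180,0),(g+[0,0,.12],a,0),(g+[0,0,.04],a,0),(g+[0,0,z+.011],a,0)],grip=False)
E
```

```text
t: 16.95
tcp_pos: [0.4083, 0.401, 0.0108]
tcp_rot: [-0.001, 3.14, 0.0]
wrist_force: [-0.7, -1.4, 5.5]
grip_width: 0.0599
grip_force: 20.0
[0.572  0.1445 0.    ]
[0.1, -0.1, -13.9] [0.0, 0.1, 0.0]
[-17.2, -25.8, -10.9] [0.0, 0.1, 7.7]
[-17.1, -25.8, -2.9] [0.0, 0.1, 7.7]
[-17.1, -25.8, -1.1] [0.0, 0.1, 7.7]
```

```bash
python3 -m pendant '[[[0,0,-13.9,0,0,0,1],[0,0,-13.9,0,0,0,1],[0,0,-13.9,0,0,0,1],[0,0,-13.9,0,0,0,1],[0,0,-13.9,0,0,0,1]]]' 20
python3 - <<'E'
from h import *
c=snap('top','t3');crop('t3','t3b',180,145,280,215,7)
E
```

```text
t: 17.58
tcp_pos: [0.4066, 0.4, 0.1468]
tcp_rot: [0.001, -3.139, 0.004]
wrist_force: [0.2, -0.9, -1.2]
grip_width: 0.0599
grip_force: 20.0
```

View pics/t3b.png

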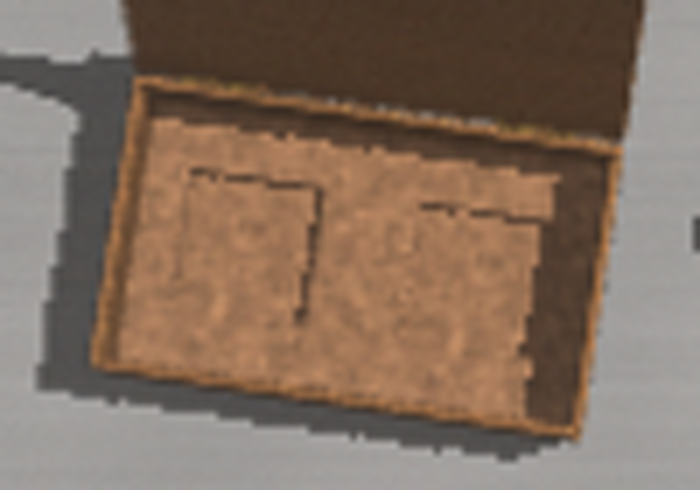

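The case rim corners are (133,80), (622,148), (578,440) and (92,370). The left pocket's visible corners are (190,173), (320,187) and (300,325).

Run:
```python
from h import *
c=load('t3')
P=lambda u,v,z: px(c,180+u/7-.0,145+v/7,z)[:2]
L=np.array([P(*p,.06) for p in((133,80),(622,148),(578,440),(92,370))]);print(L.mean(0),[np.linalg.norm(L[i]-L[(i+1)%4]) for i in range(4)])
d=(L[0]+L[1]-L[2]-L[3]); print(np.degrees(np.arctan2(d[1],d[0]))); w=L[0]-L[1]+L[3]-L[2]; print(np.degrees(np.arctan2(-w[0],w[1])))
Q=np.array([P(*p,.016) for p in((190,173),(320,187),(300,325))]);print((Q[0]+Q[2])/2,np.linalg.norm(Q[0]-Q[1]),np.linalg.norm(Q[2]-Q[1]))
```

```text
[0.5628 0.0855] [np.float64(0.2490073284605747), np.float64(0.14836342607959108), np.float64(0.24589125716273819), np.float64(0.14777231647099245)]
-7.54483051462855
-7.63874529207827
[0.5718 0.1462] 0.06800867490577607 0.0723853507906107
```

```bash
cat >> h.py <<'E'
CY=-7.6; CC=np.array([.5642,.0868,0]); CX=np.array([np.cos(np.radians(CY)),np.sin(np.radians(CY)),0]); CYV=np.array([-CX[1],CX[0],0])
E
python3 - <<'E'
from h import *
pl=CC+.06*CYV; print(pl)
a=180+CY; ux=ori(a)[:,0]; g=pl-.0085*ux
rows([(g+[0,0,.147],a,0),(g+[0,0,.04],a,0),(g+[0,0,.0195],a,0)],grip=False)
E
```

```text
[0.5721 0.1463 0.    ]
[-17.4, -25.5, -0.0] [-0.2, -0.1, 7.6]
[-17.4, -25.5, 10.7] [-0.2, -0.1, 7.6]
[-17.4, -25.5, 12.7] [-0.2, -0.1, 7.6]
```

```bash
python3 -m pendant '[[[-8,-12,0,0,0,3,1],[-17.4,-25.5,0,0,0,7.6,1],[-17.4,-25.5,0,0,0,7.6,1],[-17.4,-25.5,0,0,0,7.6,1],[-17.4,-25.5,0,0,0,7.6,1],[-17.4,-25.5,0,0,0,7.6,1],[-17.4,-25.5,0,0,0,7.6,1],[-17.4,-25.5,0,0,0,7.6,1],[-17.4,-25.5,5,0,0,7.6,1],[-17.4,-25.5,10,0,0,7.6,1],[-17.4,-25.5,10.7,0,0,7.6,1],[-17.4,-25.5,11.3,0,0,7.6,1],[-17.4,-25.5,11.8,0,0,7.6,1],[-17.4,-25.5,12.2,0,0,7.6,1],[-17.4,-25.5,12.6,0,0,7.6,1],[-17.4,-25.5,12.6,0,0,7.6,1]]]' 20
```

```text
t: 19.62
tcp_pos: [0.5822, 0.146, 0.0234]
tcp_rot: [0.207, 3.134, 0.0]
wrist_force: [0.2, -0.5, -1.4]
grip_width: 0.0602
grip_force: 20.0
```

```bash
python3 -m pendant '[[[-0.1,0,0.3,0,0,0,1],[-0.1,0,0.4,0,0,0,1],[-0.1,0,0.4,0,0,0,1]]]' 20; python3 -m pendant '[[[0,0,0,0,0,0,0.3],[0,0,0,0,0,0,0.26],[0,0,0,0,0,0,0.24],[0,0,0,0,0,0,0.24],[0,0,-6,0,0,0,0.24],[0,0,-12,0,0,0,0.24],[4,0,-18,0,0,0,0],[4,0,-18,0,0,0,0],[4,0,-18,0,0,0,0],[4,0,-18,0,0,0,0]]]' 20
python3 - <<'E'
from h import *
c=snap('wrist','w6');crop('w6','w6b',0,0,512,384,1.5)
s=status.state();print(s['q'])
pl=CC+.06*CYV;print([proj(c,pl+[0,0,.034]+x*CX+y*CYV)*1.5 for x,y in((.036,.035),(.036,-.035),(-.036,-.035),(-.036,.035))])
# next heel R view: from robot side
rows([((.40,-.165,.22),180,0),((.40,-.165,.22),150,0)],grip=False)
E
```

```text
t: 20.0
tcp_pos: [0.5836, 0.146, 0.0207]
tcp_rot: [0.207, 3.132, 0.001]
wrist_force: [-2.1, -0.4, 5.7]
grip_width: 0.0598
grip_force: 20.0
t: 21.25
tcp_pos: [0.5429, 0.1509, 0.1973]
tcp_rot: [-0.207, -3.133, 0.001]
wrist_force: [-0.7, -0.6, -0.7]
grip_width: 0.0944
grip_force: 0.0
[ 0.1478  0.2649  1.5417 -0.0002  1.3374 -1.2907]
[array([422.3333, 346.3481]), array([335.8363, 346.3458]), array([333.3656, 258.9958]), array([424.5862, 258.977 ])]
[10.0, -33.2, -2.2] [-0.0, -0.1, -7.6]
[10.0, -33.2, -2.2] [-0.1, -0.1, 22.4]
```

View pics/w6b.png

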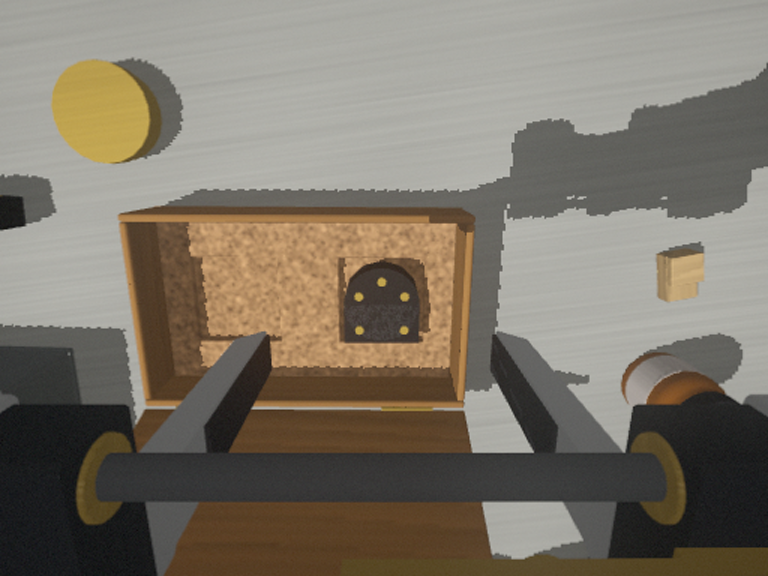

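Heel L is seated in the left pocket, spanning (345–420, 262–343). Next I'll topple heel R by pushing its tread side away from the robot.

Run:
```python
from h import *
c=load('t3'); g=c['color'].max(2); m=(g<50).astype('uint8'); m[:, :270]=0;m[:,320:]=0;m[:200]=0;m[230:]=0
n,l,st,ce=cv2.connectedComponentsWithStats(m);print(st,ce)
u,v=ce[1+np.argmax(st[1:,4])];h=px(c,u,v,.04);print(h)
yx=np.argwhere(l==1+np.argmax(st[1:,4]));r=cv2.minAreaRect(yx[:,::-1].astype(np.float32));print(r)
ctr=h.copy();ctr[2]=0
s=ctr-.05*CX
rows([(s+[0,0,.13],172.4,0),(s+[0,0,.052],172.4,0),(s+.05*CX+[0,0,.052],172.4,0)],grip=False)
```

```text
[[     0      0    512    384 196562]
 [   293    208      8      8     43]
 [   301    210      1      1      1]
 [   303    210      1      1      1]
 [   307    212      1      1      1]] [[255.4903 191.4953]
 [296.3721 211.4884]
 [301.     210.    ]
 [303.     210.    ]
 [307.     212.    ]]
[ 0.4617 -0.1466  0.04  ]
((296.7702941894531, 211.37838745117188), (7.562353610992432, 6.082762718200684), 9.462321281433105)
[9.1, -30.6, 6.8] [-0.0, -0.1, 0.0]
[9.1, -30.6, 14.6] [-0.0, -0.1, 0.0]
[4.1, -30.6, 14.5] [-0.0, -0.1, 0.0]
```

Run:
```python
from h import *
s=np.array([.455,-.165,0])-.05*CX
rows([(s+[0,0,.13],172.4,0),(s+[0,0,.052],172.4,0),(s+.058*CX+[0,0,.052],172.4,0)],grip=False)
```

```text
[9.5, -32.5, 6.8] [-0.0, -0.1, 0.0]
[9.5, -32.5, 14.6] [-0.0, -0.1, 0.0]
[3.7, -32.5, 14.5] [-0.0, -0.1, 0.0]
```

```bash
python3 -m pendant '[[[9.5,-10,2,0,0,0,1],[9.5,-32.5,6.8,0,0,0,1],[9.5,-32.5,6.8,0,0,0,1],[9.5,-32.5,6.8,0,0,0,1],[9.5,-32.5,6.8,0,0,0,1],[9.5,-32.5,6.8,0,0,0,1],[9.5,-32.5,6.8,0,0,0,1],[9.5,-32.5,14.5,0,0,0,1],[9.5,-32.5,14.5,0,0,0,1],[9.5,-32.5,14.5,0,0,0,1],[9.5,-32.5,14.5,0,0,0,1]]]'
python3 -m pendant '[[[-1,0,0,0,0,0,1],[-2,0,0,0,0,0,1],[-2.8,0,0,0,0,0,1],[-3.5,0,0,0,0,0,1],[-4.2,0,0,0,0,0,1],[-4.9,0,0,0,0,0,1],[-5.4,0,0,0,0,0,1],[-5.8,0,0,0,0,0,1],[-5.8,0,0,0,0,0,1],[-1,0,-5,0,0,0,1],[4,0,-10,0,0,0,0],[4,0,-14,0,0,0,0],[4,0,-14,0,0,0,0],[4,0,-14,0,0,0,0],[4,0,-14,0,0,0,0]]]'
python3 - <<'E'
from h import *
c=snap('wrist','w7');crop('w7','w7b',0,0,512,384,1.5)
E
```

```text
t: 22.68
tcp_pos: [0.4076, -0.1582, 0.0546]
tcp_rot: [0.206, 3.133, 0.0]
wrist_force: [0.1, -0.6, -0.0]
grip_width: 0.0005
grip_force: 0.0
t: 24.55
tcp_pos: [0.3661, -0.1526, 0.1926]
tcp_rot: [-0.207, -3.133, -0.003]
wrist_force: [-0.1, -0.1, -1.2]
grip_width: 0.0472
grip_force: 0.0
```

View pics/w7b.png

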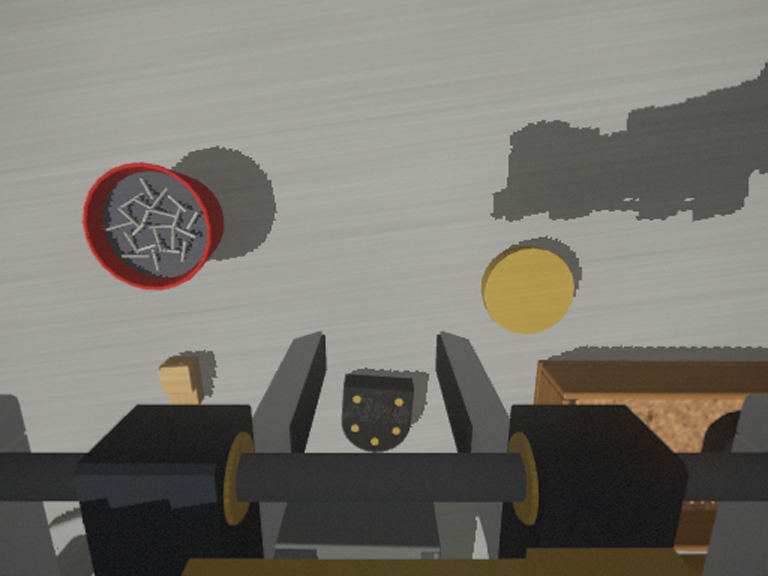

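Heel R is tread up at about (377,415). I'll locate it by its brass seats.

Run:
```python
from h import *
c=load('w7'); im=c['color'].astype(int); m=((im[...,0]-im[...,2])>45).astype('uint8')
k=np.zeros_like(m);k[255:300,225:280]=1;m&=k
n,l,st,ce=cv2.connectedComponentsWithStats(m)
P=np.array([px(c,*ce[i],.024) for i in range(1,n) if st[i,4]>3]);print(P)
near=P[np.argsort(P[:,0])[:2]];d=near[0]-near[1];d=d*np.sign(d[1]);print('width az',np.degrees(np.arctan2(-d[0],d[1])),np.linalg.norm(d))
print(P.mean(0))
```

```text
[[ 0.4782 -0.1876  0.024 ]
 [ 0.4856 -0.1525  0.024 ]
 [ 0.5054 -0.1934  0.024 ]
 [ 0.5129 -0.1582  0.024 ]
 [ 0.5208 -0.1784  0.024 ]]
width az -11.934049420649911 0.03580483426013654
[ 0.5006 -0.174   0.024 ]
```

Run:
```python
from h import *
g=np.array([.493,-.172,0])
rows([(g+[0,0,.12],168,0),(g+[0,0,.009],168,0),(g+[0,0,.15],168,0)],grip=False)
```

```text
[-12.8, -0.3, 7.2] [0.1, -0.1, 4.4]
[-12.9, -0.3, 18.3] [0.1, -0.1, 4.4]
[-12.8, -0.3, 4.2] [0.1, -0.1, 4.4]
```

```bash
python3 -m pendant '[[[-6,0,5,0,0,4.4,0],[-12.8,-0.3,7.2,0,0,4.4,0],[-12.8,-0.3,7.2,0,0,4.4,0],[-12.8,-0.3,7.2,0,0,4.4,0],[-12.9,-0.3,13,0,0,4.4,0],[-12.9,-0.3,18.3,0,0,4.4,0],[-12.9,-0.3,18.3,0,0,4.4,0],[-12.9,-0.3,18.3,0,0,4.4,0],[-12.9,-0.3,18.3,0,0,4.4,0.3],[-12.9,-0.3,18.3,0,0,4.4,1],[-12.9,-0.3,18.3,0,0,4.4,1],[-12.9,-0.3,18.3,0,0,4.4,1],[-12.9,-0.3,18.3,0,0,4.4,1],[-12.9,-0.3,18.3,0,0,4.4,1],[-12.9,-0.3,18.3,0,0,4.4,1]]]' 20
python3 -m pendant '[[[0,0,-13,0,0,0,1],[0,0,-13,0,0,0,1],[0,0,-13,0,0,0,1],[0,0,-13,0,0,0,1],[0,0,-13,0,0,0,1]]]' 20
python3 - <<'E'
from h import *
pr=CC-.06*CYV; g=pr-.010*CX;print(pr)
rows([(g+[0,0,.147],172.4,0),(g+[0,0,.04],172.4,0),(g+[0,0,.0195],172.4,0)],grip=False)
E
```

```text
t: 26.48
tcp_pos: [0.4948, -0.1732, 0.0117]
tcp_rot: [0.327, 3.123, 0.0]
wrist_force: [-0.6, 0.1, 5.7]
grip_width: 0.0598
grip_force: 20.0
t: 27.1
tcp_pos: [0.4929, -0.1724, 0.1392]
tcp_rot: [-0.327, -3.122, -0.003]
wrist_force: [0.6, 0.1, -0.7]
grip_width: 0.06
grip_force: 20.0
[0.5563 0.0273 0.    ]
[-1.1, 20.8, -0.8] [0.1, -0.2, -4.4]
[-1.1, 20.8, 9.9] [0.1, -0.2, -4.4]
[-1.1, 20.8, 12.0] [0.1, -0.2, -4.4]
```

```bash
python3 -m pendant '[[[-0.5,10,-0.8,0,0,-4.4,1],[-1.1,20.8,-0.8,0,0,-4.4,1],[-1.1,20.8,-0.8,0,0,-4.4,1],[-1.1,20.8,-0.8,0,0,-4.4,1],[-1.1,20.8,-0.8,0,0,-4.4,1],[-1.1,20.8,-0.8,0,0,-4.4,1],[-1.1,20.8,5,0,0,-4.4,1],[-1.1,20.8,9.9,0,0,-4.4,1],[-1.1,20.8,10.5,0,0,-4.4,1],[-1.1,20.8,11,0,0,-4.4,1],[-1.1,20.8,11.5,0,0,-4.4,1],[-1.1,20.8,11.8,0,0,-4.4,1],[-1.1,20.8,12.1,0,0,-4.4,1],[-1.1,20.8,12.1,0,0,-4.4,1]]]' 20
```

```text
t: 28.85
tcp_pos: [0.5491, 0.0281, 0.0217]
tcp_rot: [0.207, 3.132, 0.0]
wrist_force: [-1.0, 0.4, 5.6]
grip_width: 0.0597
grip_force: 20.0
```

```bash
python3 -m pendant '[[[0,0,0,0,0,0,0.3],[0,0,0,0,0,0,0.26],[0,0,0,0,0,0,0.24],[0,0,0,0,0,0,0.24],[0,0,-6,0,0,0,0.24],[0,0,-12,0,0,0,0.24],[2,3,-18,0,0,0,0],[2,-3,-18,0,0,0,0],[2,-3,-18,0,0,0,0],[2,-3,-18,0,0,0,0]]]' 20
python3 - <<'E'
from h import *
c=snap('wrist','w8')
for y in(.06,-.06):
    p=CC+y*CYV
    im=c['color'].astype(int); u,v=proj(c,p+[0,0,.034]);u,v=int(u),int(v)
    print(u,v); x=im[v-25:v+25,u-25:u+25]; hsv=cv2.cvtColor(x.astype('uint8'),cv2.COLOR_RGB2HSV)
    dark=(x.max(2)<75).astype('uint8'); dark=cv2.morphologyEx(dark,cv2.MORPH_OPEN,np.ones((5,5)))
    f=cv2.morphologyEx(dark,cv2.MORPH_CLOSE,np.ones((9,9)))
    m=((x[...,0]-x[...,2]>40)&(f>0)).astype('uint8')
    n,l,st,ce=cv2.connectedComponentsWithStats(m)
    P=np.array([px(c,ce[i,0]+u-25,ce[i,1]+v-25,.034) for i in range(1,n) if st[i,4]>2]);print(P)
    if len(P): d=P.mean(0)-p; print('off case xy',d@CX,d@CYV)
cv2.imwrite('pics/w8c.png',cv2.resize(c['color'][:,:,::-1][100:300,50:350],None,fx=2.6,fy=2.6))
E
```

```text
t: 30.1
tcp_pos: [0.5241, 0.001, 0.2]
tcp_rot: [0.209, 3.134, 0.001]
wrist_force: [0.7, 1.0, -0.5]
grip_width: 0.0937
grip_force: 0.0
379 200
[[0.5391 0.125  0.034 ]
 [0.5436 0.16   0.034 ]
 [0.544  0.1182 0.034 ]
 [0.5543 0.1498 0.034 ]
 [0.5567 0.1738 0.034 ]
 [0.5639 0.1304 0.034 ]
 [0.5686 0.166  0.034 ]
 [0.5909 0.1238 0.034 ]
 [0.5961 0.1622 0.034 ]
 [0.6029 0.1738 0.034 ]]
off case xy -0.0063504548466139146 0.0011918116851678318
278 200
[[ 0.5332 -0.0003  0.034 ]
 [ 0.5385  0.0479  0.034 ]
 [ 0.5588 -0.0034  0.034 ]
 [ 0.5613  0.0087  0.034 ]
 [ 0.566   0.0442  0.034 ]
 [ 0.5745  0.0526  0.034 ]
 [ 0.5759  0.0249  0.034 ]
 [ 0.5831  0.0106  0.034 ]
 [ 0.5865  0.0367  0.034 ]]
off case xy 0.008236071054405384 -0.0016023922774539491
```

View pics/w8c.png

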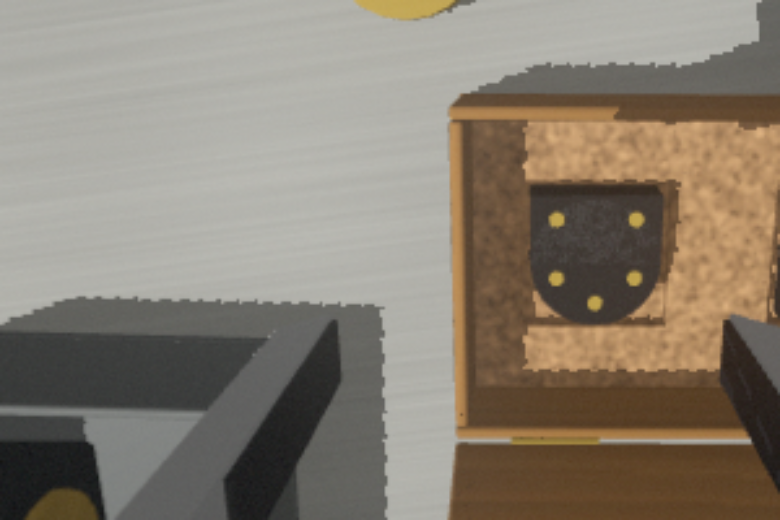

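Heel R sits within its pocket, at (530–663, 184–322). Next come the offcuts, starting with off R; I'll also scan the top view for more.

```bash
cat >> h.py <<'E'
def wood(c,z=.015,lo=20,hi=400):
    h=cv2.cvtColor(c['color'],cv2.COLOR_RGB2HSV); m=((h[...,0]>8)&(h[...,0]<22)&(h[...,1]>60)&(h[...,2]>150)).astype('uint8')
    n,l,st,ce=cv2.connectedComponentsWithStats(m)
    for i in range(1,n):
        if st[i,4]>=lo: 
            pts=np.argwhere(l==i)[:,::-1].astype(np.float32); w=np.array([px(c,*p,z)[:2] for p in pts])
            r=cv2.minAreaRect((w*1000).astype(np.float32)); print(st[i].tolist(),'c',np.round(r[0],0),'size',np.round(r[1],0),'ang',round(r[2]))
E
python3 - <<'E'
from h import *
wood(snap('top','t9'),lo=12)
rows([((.37,-.33,.20),172.4,0)],grip=False)
E
```

```text
[173, 80, 18, 16, 220] c [917. 278.] size [60. 61.] ang 46
[61, 83, 21, 42, 581] c [861. 696.] size [157.  78.] ang 3
[216, 84, 17, 16, 206] c [903. 119.] size [57. 59.] ang 1
[240, 122, 66, 6, 308] c [780. -61.] size [ 19. 238.] ang 0
[197, 162, 26, 37, 440] c [573. 161.] size [ 89. 126.] ang 83
[144, 171, 8, 11, 72] c [587. 394.] size [37. 26.] ang 2
[59, 177, 16, 8, 68] c [569. 698.] size [26. 58.] ang 0
[231, 196, 25, 10, 130] c [503.  41.] size [88. 25.] ang 76
[258, 200, 6, 8, 12] c [488. -25.] size [13. 28.] ang 51
[59, 209, 15, 8, 57] c [450. 696.] size [26. 54.] ang 1
[346, 210, 8, 12, 74] c [ 450. -342.] size [24. 41.] ang 83
[256, 218, 9, 19, 116] c [405. -18.] size [65. 29.] ang 0
[272, 222, 4, 14, 37] c [400. -67.] size [47. 11.] ang 0
[57, 240, 16, 9, 71] c [335. 698.] size [29. 57.] ang 1
[165, 259, 27, 5, 107] c [281. 276.] size [14. 94.] ang 1
[10.9, -34.9, -0.1] [0.0, -0.0, 0.0]
```

```bash
python3 -m pendant '[[[5,-17,0,0,0,0,0],[10.9,-34.9,0,0,0,0,0],[10.9,-34.9,0,0,0,0,0],[10.9,-34.9,0,0,0,0,0],[10.9,-34.9,0,0,0,0,0],[10.9,-34.9,0,0,0,0,0],[10.9,-34.9,0,0,0,0,0],[10.9,-34.9,0,0,0,0,0],[10.9,-34.9,0,0,0,0,0]]]'
python3 - <<'E'
from h import *
c=snap('wrist','w10');wood(c,lo=150)
u=proj(c,[.449,-.341,.015]);print(u,status.state()['q'])
g=np.array([.449,-.341,0])
rows([(g+[0,0,.08],173,0),(g+[0,0,.006],173,0)],grip=False)
E
```

```text
t: 31.32
tcp_pos: [0.371, -0.3291, 0.1998]
tcp_rot: [0.204, 3.134, 0.002]
wrist_force: [0.3, -0.1, 0.3]
grip_width: 0.0942
grip_force: 0.0
[243, 221, 21, 28, 532] c [ 451. -339.] size [26. 38.] ang 85
[251.805  233.5807] [-0.8672  0.1598  1.6749  0.0016  1.3066 -2.3086]
[-7.9, -0.2, 12.0] [0.1, 0.1, -0.4]
[-7.9, -0.2, 19.4] [0.1, 0.1, -0.4]
```

```bash
python3 -m pendant '[[[-4,0,6,0,0,0,0.3],[-8,-0.1,12,0,0,0,0.3],[-8,-0.1,12,0,0,0,0.3],[-8,-0.1,12,0,0,0,0.3],[-8,-0.1,17,0,0,0,0.3],[-8,-0.1,19.4,0,0,0,0.3],[-8,-0.1,19.4,0,0,0,0.3],[-8,-0.1,19.4,0,0,0,0.3],[-8,-0.1,19.4,0,0,0,1],[-8,-0.1,19.4,0,0,0,1],[-8,-0.1,19.4,0,0,0,1],[-8,-0.1,19.4,0,0,0,1],[-8,-0.1,19.4,0,0,0,1],[-8,-0.1,19.4,0,0,0,1],[-8,-0.1,9,0,0,0,1],[-8,-0.1,4,0,0,0,1],[-8,-0.1,4,0,0,0,1],[-8,-0.1,4,0,0,0,1]]]' 20
python3 - <<'E'
from h import *
g=np.array([.638,-.24,0])
rows([(g+[0,0,.16],172.4,0),(g+[0,0,.06],172.4,0)],grip=False)
E
```

```text
t: 33.62
tcp_pos: [0.4508, -0.3434, 0.1626]
tcp_rot: [0.207, 3.129, -0.006]
wrist_force: [-0.3, -0.3, -1.1]
grip_width: 0.0258
grip_force: 20.0
[-17.2, 12.7, 0.3] [-0.2, 0.3, 0.0]
[-17.1, 12.7, 10.3] [-0.2, 0.3, 0.0]
```

```bash
python3 -m pendant '[[[-8,6,0.3,0,0,0,1],[-17.2,12.7,0.3,0,0,0,1],[-17.2,12.7,0.3,0,0,0,1],[-17.2,12.7,0.3,0,0,0,1],[-17.2,12.7,0.3,0,0,0,1],[-17.2,12.7,5,0,0,0,1],[-17.2,12.7,10.3,0,0,0,1],[-17.2,12.7,10.3,0,0,0,1],[-17.2,12.7,10.3,0,0,0,0.5],[-17.2,12.7,10.3,0,0,0,0.5],[-17.2,12.7,10.3,0,0,0,0.5],[-17.2,12.7,10.3,0,0,0,0.5],[-17.2,12.7,4,0,0,0,0.5],[-17.2,12.7,-2,0,0,0,0.5],[-17.2,12.7,-6,0,0,0,0.3],[-17.2,12.7,-6,0,0,0,0.3]]]' 20
python3 - <<'E'
from h import *
rows([((.51,.38,.23),172.4,0)],grip=False)
E
```

```text
t: 35.62
tcp_pos: [0.6387, -0.2397, 0.2253]
tcp_rot: [0.206, 3.125, -0.005]
wrist_force: [0.4, -0.9, -0.3]
grip_width: 0.0633
grip_force: 0.0
[20.9, 59.7, -0.8] [-0.2, 0.6, 0.0]
```

```bash
python3 -m pendant '[[[6,6,-0.8,0,0.5,0,0.3],[12,12,-0.8,0,0.5,0,0.3],[20.9,59.7,-0.8,0,0.5,0,0],[20.9,59.7,-0.8,0,0.5,0,0],[20.9,59.7,-0.8,0,0.5,0,0],[20.9,59.7,-0.8,0,0.5,0,0],[20.9,59.7,-0.8,0,0.5,0,0],[20.9,59.7,-0.8,0,0.5,0,0],[20.9,59.7,-0.8,0,0.5,0,0],[20.9,59.7,-0.8,0,0.5,0,0],[20.9,59.7,-0.8,0,0.5,0,0],[20.9,59.7,-0.8,0,0.5,0,0],[20.9,59.7,-0.8,0,0.5,0,0],[20.9,59.7,-0.8,0,0.5,0,0]]]'
python3 - <<'E'
from h import *
c=snap('wrist','w11');wood(c,lo=150)
snap('top','t11')
g=np.array([.586,.394,0])
rows([(g+[0,0,.08],182,0),(g+[0,0,.006],182,0)],grip=False)
E
```

```text
t: 37.38
tcp_pos: [0.5086, 0.3785, 0.2284]
tcp_rot: [-0.21, -3.127, -0.0]
wrist_force: [0.1, 0.3, 0.0]
grip_width: 0.0937
grip_force: 0.0
[476, 174, 36, 28, 666] c [571. 695.] size [38. 47.] ang 3
[0, 197, 130, 81, 4641] c [569. 105.] size [174. 121.] ang 82
[262, 212, 23, 27, 451] c [588. 395.] size [36. 25.] ang 3
[-7.6, 2.5, 14.8] [0.0, -0.4, -9.7]
[-7.6, 2.5, 22.2] [0.0, -0.4, -9.7]
```

```bash
python3 -m pendant '[[[-4,1.3,8,0,0,-9.7,0.3],[-7.7,2.6,14.8,0,0,-9.7,0.3],[-7.7,2.6,14.8,0,0,-9.7,0.3],[-7.7,2.6,14.8,0,0,-9.7,0.3],[-7.7,2.6,19,0,0,-9.7,0.3],[-7.7,2.6,22.2,0,0,-9.7,0.3],[-7.7,2.6,22.2,0,0,-9.7,0.3],[-7.7,2.6,22.2,0,0,-9.7,0.3],[-7.7,2.6,22.2,0,0,-9.7,1],[-7.7,2.6,22.2,0,0,-9.7,1],[-7.7,2.6,22.2,0,0,-9.7,1],[-7.7,2.6,22.2,0,0,-9.7,1],[-7.7,2.6,22.2,0,0,-9.7,1],[-7.7,2.6,22.2,0,0,-9.7,1],[-7.7,2.6,16,0,0,-9.7,1],[-7.7,2.6,10,0,0,-9.7,1],[-7.7,2.6,4,0,0,-9.7,1],[-7.7,2.6,0,0,0,-9.7,1],[-7.7,2.6,0,0,0,-9.7,1],[-7.7,2.6,0,0,0,-9.7,1]]]' 20
python3 - <<'E'
from h import *
g=np.array([.635,-.195,0])
rows([((.50,.30,.23),172.4,0),((.53,-.16,.23),172.4,0),(g+[0,0,.2],172.4,0),(g+[0,0,.06],172.4,0)],grip=False)
E
```

```text
t: 39.98
tcp_pos: [0.5872, 0.3957, 0.2263]
tcp_rot: [0.058, -3.132, -0.001]
wrist_force: [-0.1, 0.2, -1.0]
grip_width: 0.026
grip_force: 20.0
[9.1, -9.2, -0.3] [-0.0, -0.5, 9.7]
[7.8, -55.3, -0.3] [-0.0, -0.5, 9.7]
[-2.6, -59.2, 2.6] [-0.0, -0.5, 9.7]
[-2.7, -59.2, 16.6] [-0.0, -0.5, 9.7]
```

```bash
python3 -m pendant '[[[5,-5,-0.3,0,0,9.7,1],[9.1,-9.2,-0.3,0,0,9.7,1],[7.8,-55.3,-0.3,0,0,9.7,1],[7.8,-55.3,-0.3,0,0,9.7,1],[7.8,-55.3,-0.3,0,0,9.7,1],[7.8,-55.3,-0.3,0,0,9.7,1],[7.8,-55.3,-0.3,0,0,9.7,1],[7.8,-55.3,-0.3,0,0,9.7,1],[7.8,-55.3,-0.3,0,0,9.7,1],[7.8,-55.3,-0.3,0,0,9.7,1],[7.8,-55.3,-0.3,0,0,9.7,1],[-2.6,-59.2,2.6,0,0,9.7,1],[-2.6,-59.2,2.6,0,0,9.7,1],[-2.6,-59.2,2.6,0,0,9.7,1],[-2.6,-59.2,2.6,0,0,9.7,1]]]' 20
python3 - <<'E'
from h import *
g=np.array([.635,-.195,0])
rows([(g+[0,0,.06],172.4,0)],grip=False)
E
```

```text
t: 41.85
tcp_pos: [0.6346, -0.1927, 0.1993]
tcp_rot: [-0.204, -3.124, -0.004]
wrist_force: [-0.1, -0.2, -0.2]
grip_width: 0.0257
grip_force: 20.0
[-0.2, -0.2, 13.9] [0.1, -0.6, 0.1]
```

```bash
python3 -m pendant '[[[0,-0.2,7,0,0,0,1],[0,-0.2,13.9,0,0,0,1],[0,-0.2,13.9,0,0,0,1],[0,-0.2,13.9,0,0,0,1],[0,-0.2,13.9,0,0,0,0.5],[0,-0.2,13.9,0,0,0,0.5],[0,-0.2,13.9,0,0,0,0.5],[0,-0.2,13.9,0,0,0,0.5],[0,-0.2,7,0,0,0,0.5],[0,-0.2,0,0,0,0,0.5],[0,-0.2,-5,0,0,0,0.4],[12,-8,-5,0,0,0,0.4],[24,-16,-5,0,0,0,0.4],[30,-20,-5,0,0,0,0.4],[30,-20,-5,0,0,0,0.4],[30,-20,-5,0,0,0,0.4]]]'
python3 - <<'E'
from h import *
c=snap('top','t12');wood(c,lo=12);crop('t12','t12b',0,60,512,384,1.5)
E
```

```text
t: 43.85
tcp_pos: [0.3528, -0.3334, 0.2527]
tcp_rot: [-0.206, -3.128, 0.0]
wrist_force: [0.1, -0.3, -0.1]
grip_width: 0.0563
grip_force: 0.0
[173, 80, 18, 16, 222] c [917. 278.] size [60. 61.] ang 46
[61, 83, 22, 42, 594] c [861. 695.] size [156.  82.] ang 6
[216, 84, 17, 16, 209] c [903. 119.] size [57. 59.] ang 1
[240, 122, 66, 6, 320] c [780. -61.] size [ 19. 238.] ang 0
[261, 141, 11, 3, 20] c [715. -38.] size [37.  6.] ang 82
[307, 158, 8, 11, 71] c [ 640. -201.] size [25. 37.] ang 82
[319, 158, 7, 12, 75] c [ 638. -242.] size [22. 40.] ang 90
[196, 163, 3, 18, 19] c [605. 213.] size [ 4. 62.] ang 82
[197, 162, 63, 44, 1303] c [562.  99.] size [216. 132.] ang 82
[258, 168, 11, 40, 54] c [549. -34.] size [ 16. 143.] ang 77
[59, 177, 16, 9, 103] c [567. 698.] size [30. 58.] ang 0
[58, 208, 16, 9, 105] c [452. 698.] size [30. 58.] ang 2
[256, 218, 20, 20, 316] c [404. -38.] size [68. 68.] ang 0
[57, 240, 16, 9, 104] c [335. 698.] size [29. 58.] ang 1
[165, 259, 27, 5, 115] c [281. 276.] size [14. 94.] ang 1
```

View pics/t12b.png

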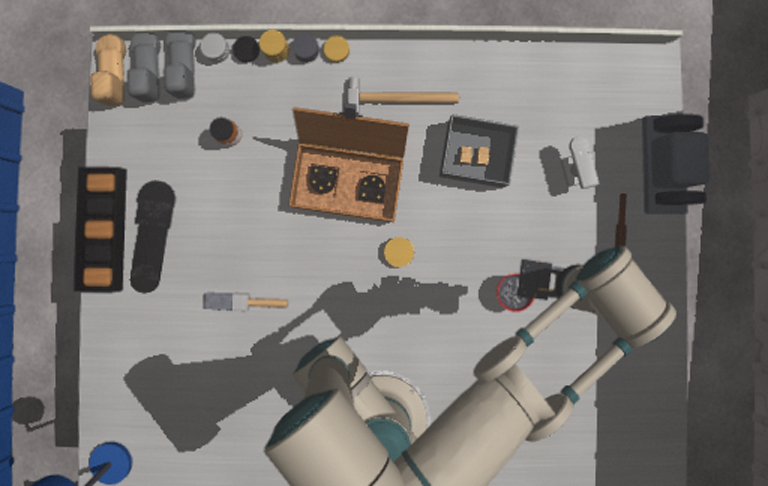

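Both offcuts are in the bin and both heels are in their pockets. One last check: earlier frames, for offcuts hidden beneath the arm.

Run:
```python
from h import *
for f in('t3','t11'):
    print(f);wood(load(f),lo=12)
```

```text
t3
[173, 80, 17, 16, 218] c [918. 279.] size [60. 58.] ang 90
[62, 83, 20, 41, 560] c [862. 694.] size [155.  74.] ang 3
[216, 84, 17, 16, 200] c [903. 120.] size [60. 56.] ang 63
[240, 122, 66, 5, 305] c [782. -61.] size [ 15. 238.] ang 0
[197, 162, 63, 44, 1801] c [563.  98.] size [216. 130.] ang 82
[144, 171, 8, 11, 70] c [587. 394.] size [37. 26.] ang 2
[263, 184, 3, 20, 20] c [526. -32.] size [ 3. 69.] ang 82
[346, 210, 8, 12, 73] c [ 449. -342.] size [24. 41.] ang 83
[256, 218, 20, 20, 315] c [404. -38.] size [68. 68.] ang 0
[165, 259, 27, 5, 97] c [281. 276.] size [14. 94.] ang 1
t11
[173, 80, 18, 16, 219] c [917. 278.] size [60. 61.] ang 46
[62, 83, 20, 41, 566] c [862. 694.] size [155.  74.] ang 3
[216, 84, 17, 16, 204] c [903. 119.] size [57. 59.] ang 1
[240, 122, 66, 5, 305] c [782. -61.] size [ 15. 238.] ang 0
[319, 158, 7, 12, 74] c [ 638. -242.] size [22. 40.] ang 90
[197, 162, 63, 44, 1214] c [563.  98.] size [216. 130.] ang 82
[144, 171, 8, 10, 69] c [589. 394.] size [34. 26.] ang 2
[259, 177, 8, 30, 34] c [532. -32.] size [ 11. 108.] ang 77
[256, 218, 20, 20, 315] c [404. -38.] size [68. 68.] ang 0
[165, 259, 27, 5, 104] c [281. 276.] size [14. 94.] ang 1
```

Only two offcuts were ever on the shelf, so I'm handing in.

```bash
python3 -c "
from rig import env
print(env.hand_in())"
```

```text
the job is handed in; nothing more can be done
None
```

I handed the job in at about 44 s: the last top view showed the lid lying open, both heels tread up in separate pockets, and the two offcuts found in the bin; no verdict was returned.

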